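Turn the row of studio jars round

TASK

The person who sits across the bench takes over the glass work. Move the four glass jars (a slim bottle, a squat jar, a square jar and a conical flask) from the cork coasters in the shallow tray into the four compartments of the divided rack, one in each, in reverse order: the jar that stood farthest left in the tray ends farthest right in the rack, the second from the left ends second from the right, and so on (left and right as seen from the robot). They are glass: set each down gently, standing upright on the compartment's floor, and let none fall over.

Things in the scene. Friction and masses are not known exactly. Their poses are not given: they have to be found in the camera images.
- tray: Shallow light-wood tray, 90 x 320 mm, rim 12 mm high, fixed, with four cork coasters in a row along y, a jar on each. May be nearer or farther than the rack. Origin: centre of underside, on the table; x away from the robot, y to the robot's left (yaw within 0.15 rad), z up. Coaster centres at x 0, y -111, -37, 37, 111 mm; jar undersides 10 mm above the origin.
- rack: Brown wooden rack, 80 x 304 mm, fixed, with four empty open compartments in a row along y, each 64 (x) by 66 (y) mm inside; walls 8 mm thick, tops 20 mm up, inner floor 8 mm above the origin. Origin: centre of underside, on the table; x away from the robot, y to the robot's left (yaw within 0.15 rad), z up. Compartment centres at x 0, y -111, -37, 37, 111 mm.
- jar_slim: Slim round glass bottle with a narrow black screw cap, 100 mm tall, 0.1 to 0.2 kg. Origin: centre of its underside; z up. Straight body 40 mm in diameter up to 66 mm, then a shoulder to a cap 28 mm in diameter from 80 to 100 mm.
- jar_squat: Squat wide glass jar, 62 mm tall, 48 mm in diameter, with a flat metal lid (49 mm, from 46 to 62 mm) as wide as itself; 0.1 to 0.22 kg. Origin: centre of its underside; z up. 
- jar_square: Square glass jar with a round cork stopper, 78 mm tall, 0.1 to 0.22 kg. Origin: centre of its underside; z up. Body 42 x 42 mm up to 60 mm, its sides along its x and y axes; cork 28 mm in diameter from 60 to 78 mm. At the start its axes are turned by at most 0.15 rad from the tray's.
- jar_cone: Conical glass flask with a white cap, 90 mm tall, 0.09 to 0.18 kg. Origin: centre of its underside; z up. Base 48 mm in diameter up to 14 mm, tapering to 26 mm at 60 mm; upright cylindrical cap 30 mm in diameter from 64 to 90 mm (the place to grip).
- coaster_slim: Square cork coaster, 64 x 64 x 4 mm, fixed in the tray, on which the slim bottle stands at the start: it keeps showing that one's original place in the row. Origin: centre of its underside, 6 mm above the tray's origin.
- coaster_squat: Square cork coaster, 64 x 64 x 4 mm, fixed in the tray, on which the squat jar stands at the start: it keeps showing that one's original place in the row. Origin: centre of its underside, 6 mm above the tray's origin.
- coaster_square: Square cork coaster, 64 x 64 x 4 mm, fixed in the tray, on which the square jar stands at the start: it keeps showing that one's original place in the row. Origin: centre of its underside, 6 mm above the tray's origin.
- coaster_cone: Square cork coaster, 64 x 64 x 4 mm, fixed in the tray, on which the conical flask stands at the start: it keeps showing that one's original place in the row. Origin: centre of its underside, 6 mm above the tray's origin.

How it is judged:
At the end, for the whole second after the job is handed in: Each jar stands in the rack's compartment that mirrors its original coaster's place in the tray (compartment y = minus coaster y), within 15 mm of the compartment's centre in x and in y, its underside within 4 mm of the inner floor's height, upright within 0.12 rad, released and at rest (((y of coaster_slim in the frame of tray between -0.131 and -0.091 m and y of jar_slim in the frame of rack between 0.096 and 0.126 m) or (y of coaster_slim in the frame of tray between -0.057 and -0.017 m and y of jar_slim in the frame of rack between 0.022 and 0.052 m) or (y of coaster_slim in the frame of tray between 0.017 and 0.057 m and y of jar_slim in the frame of rack between -0.052 and -0.022 m) or (y of coaster_slim in the frame of tray between 0.091 and 0.131 m and y of jar_slim in the frame of rack between -0.126 and -0.096 m)) and x of jar_slim in the frame of rack between -0.015 and 0.015 m and z of jar_slim in the frame of rack between 0.004 and 0.012 m and angle between each of jar_slim, jar_squat, jar_square, jar_cone's own z axis and vertical below 0.12 rad and linear speed of each of jar_slim, jar_squat, jar_square, jar_cone below 0.02 m/s and angular speed of each of jar_slim, jar_squat, jar_square, jar_cone below 0.2 rad/s and ((y of coaster_squat in the frame of tray between -0.131 and -0.091 m and y of jar_squat in the frame of rack between 0.096 and 0.126 m) or (y of coaster_squat in the frame of tray between -0.057 and -0.017 m and y of jar_squat in the frame of rack between 0.022 and 0.052 m) or (y of coaster_squat in the frame of tray between 0.017 and 0.057 m and y of jar_squat in the frame of rack between -0.052 and -0.022 m) or (y of coaster_squat in the frame of tray between 0.091 and 0.131 m and y of jar_squat in the frame of rack between -0.126 and -0.096 m)) and x of jar_squat in the frame of rack between -0.015 and 0.015 m and z of jar_squat in the frame of rack between 0.004 and 0.012 m and ((y of coaster_square in the frame of tray between -0.131 and -0.091 m and y of jar_square in the frame of rack between 0.096 and 0.126 m) or (y of coaster_square in the frame of tray between -0.057 and -0.017 m and y of jar_square in the frame of rack between 0.022 and 0.052 m) or (y of coaster_square in the frame of tray between 0.017 and 0.057 m and y of jar_square in the frame of rack between -0.052 and -0.022 m) or (y of coaster_square in the frame of tray between 0.091 and 0.131 m and y of jar_square in the frame of rack between -0.126 and -0.096 m)) and x of jar_square in the frame of rack between -0.015 and 0.015 m and z of jar_square in the frame of rack between 0.004 and 0.012 m and ((y of coaster_cone in the frame of tray between -0.131 and -0.091 m and y of jar_cone in the frame of rack between 0.096 and 0.126 m) or (y of coaster_cone in the frame of tray between -0.057 and -0.017 m and y of jar_cone in the frame of rack between 0.022 and 0.052 m) or (y of coaster_cone in the frame of tray between 0.017 and 0.057 m and y of jar_cone in the frame of rack between -0.052 and -0.022 m) or (y of coaster_cone in the frame of tray between 0.091 and 0.131 m and y of jar_cone in the frame of rack between -0.126 and -0.096 m)) and x of jar_cone in the frame of rack between -0.015 and 0.015 m and z of jar_cone in the frame of rack between 0.004 and 0.012 m); the robot touches nothing.
It fails at once if a jar falls over (angle between any of jar_slim, jar_squat, jar_square, jar_cone's own z axis and vertical above 0.8 rad).
It fails at once if a jar is pressed or slammed against the rack with over 60 N (contact force between any of jar_slim, jar_squat, jar_square, jar_cone and rack above 60 N).
It fails at once if a jar is dropped into the rack: it comes down the last 20 mm at over 0.55 m/s (a fall of some 15 mm) ((linear speed of jar_slim above 0.55 m/s and z of jar_slim in the frame of rack below 0.028 m and x of jar_slim in the frame of rack between -0.04 and 0.04 m and y of jar_slim in the frame of rack between -0.152 and 0.152 m) or (linear speed of jar_squat above 0.55 m/s and z of jar_squat in the frame of rack below 0.028 m and x of jar_squat in the frame of rack between -0.04 and 0.04 m and y of jar_squat in the frame of rack between -0.152 and 0.152 m) or (linear speed of jar_square above 0.55 m/s and z of jar_square in the frame of rack below 0.028 m and x of jar_square in the frame of rack between -0.04 and 0.04 m and y of jar_square in the frame of rack between -0.152 and 0.152 m) or (linear speed of jar_cone above 0.55 m/s and z of jar_cone in the frame of rack below 0.028 m and x of jar_cone in the frame of rack between -0.04 and 0.04 m and y of jar_cone in the frame of rack between -0.152 and 0.152 m)).
It also fails if it takes over 96 s, if anything falls off the work surface, if the arm or the gripper's body presses on something with over 40 N, if the wrist force passes 120 N, or if a joint passes its speed limit or range.

ROBOT

A 6-joint arm with a two-finger parallel gripper is mounted at the origin on the work surface. World frame = base frame: x ahead of the robot, y to its left, z up, the work surface at z = 0. Lengths are in m, angles in rad, forces in N, time in s.
With the tool pointing down it reaches from about 0.275 to 0.875 m from the base axis. Payload 12.5 kg.
Tool frame: the origin (TCP) lies at the very end of the fingers, on their centre line; the grasp point (between the pads) lies 19 mm behind it; z points along the fingers, y is the line along which they close (so a half turn about z gives the same grasp; the last joint's range is limited). The gripper opens to 85 mm and grips with 20 to 120 N. Pads are 22 mm wide; open, the fingers measure 114 mm over their backs; the gripper's body (76 mm by 85 mm) begins 54 mm behind the grasp point. The pads swing forward as they close: fully open they stand 13 mm farther back than shut.
Start: joints at [-1.414, 0.351, 1.652, -0, 1.139, -0.085], TCP at [0.132, -0.534, 0.231] pointing down, gripper open.
Joint ranges: [-2.75, 2.75], [-0.79, 2.1], [0.01, 2.65], [-1.57, 4.71], [0.07, 3.14], [-2.87, 2.87]. Speed limits (rad/s): [2.22, 2.22, 2.79, 3.14, 3.14, 3.14].

INTERFACE

Orientations are given as a 3x3 rotation matrix whose columns are the frame's x, y, z axes.
In Python, from plant import bot, eyes, probe_bus gives the robot as it stands (bot), with the cameras (eyes) and the readings (probe_bus).
- The arm moves only by the tool shift_gripper, called after "Call:" by a JSON object that holds its "fn" and its "kwargs", one argument or row to a line. Schema: {"type":"object","properties":{"plan":{"type":"array","items":{"type":"array","prefixItems":[{"type":"array","items":{"type":"number"},"minItems":3,"maxItems":3},{"type":"array","items":{"type":"number"},"minItems":3,"maxItems":3}],"minItems":2,"maxItems":2},"minItems":1,"maxItems":8},"finger_gap":{"type":"number"},"grip_n":{"type":"number"},"only":{"type":"string"},"quiet":{"type":"boolean"},"lines":{"type":"string"}},"required":["plan"],"additionalProperties":false}. plan is a list of rows, 1 to 8 of them, each written [[dx, dy, dz], [rx, ry, rz]]: dx, dy, dz in shares of the most that a row can go, 1 being 50 mm, then a rotation vector rx, ry, rz in units of 0.05 rad; each row shifts and turns the commanded pose from where the row before left it, along the tool's axes as they then stand; what a row does not reach is not made up. A row lasts 1/10 s, in which the tool goes at most 0.05 m and 0.15 rad, less where a joint would pass 70% of its speed; a pose out of reach is approached as far as the arm can. finger_gap is the finger opening in m, set as the call begins (left out keeps the last). The fingers move at their own pace and stop on an object; grip_n is the grip in N (left out, the last holds). Time passes only in rows, so rows that do not move let the fingers close. The tool returns the time, the measured TCP pose, the force, the opening and the grip force at its end. only (a regular expression) keeps the lines of the reply that match it, lines (a string "A,B") keeps lines A to B, and quiet returns only ok. Input that does not fit is refused with a message, and nothing moves.
- probe_bus.state(): the state, without advancing time (a new reading comes with each control period).
- eyes.camera(name): name is "side" or "top" or "wrist"; returns a dict with "pixels" (400x640x3 uint8, red, green, blue), "fx", "fy", "cx", "cy" (pixels), "R" (3x3) and "t" (3): a world point X has camera coordinates R X + t. Camera axes: x right, y down, z forward; pixel columns grow to the right and rows downward; lengths in m; the calibration is good to about 2 mm. A picture is of the moment at which its call begins. There is no depth.
- bot.sign_off(): hands the job in; it is judged then, once.
The state is a dict: "t": time; "joint_pos": joint angles; "qd": joint speeds; "joint_efforts": joint torques, N m; "position": TCP position; "eef_rot": TCP orientation; "force": force on the tool from outside, world axes, zero at the start; "torque": the same for the moment, N m; "gripper_width": finger opening in m; "gripper_force": force on a finger pad.
Only numpy, scipy, OpenCV 4.12 (cv2) and the standard library are available. Lean on these libraries where they do the work, as an engineer would, in place of code of your own. Each camera call takes 0.05 s, during which the arm holds its last target. There are 200 camera calls.

## Working session

There is one attempt and no reset: what is moved stays moved. The work goes in short steps, Python scripts to look and compute and a tool call to move; the robot and the scene stay as the last step left them, time stands still between calls to the robot, and variables do not carry over. Pictures are saved under pics/ and viewed, at most 14 in all, crops included, and the job is handed in when it is done.

```bash
ls; mkdir -p pics; python3 - <<'E'
from plant import bot, eyes, probe_bus
import cv2
s=probe_bus.state();print(s)
for n in ("top","side"):
    c=eyes.camera(n);cv2.imwrite(f"pics/{n}0.png",c["pixels"][:,:,::-1]);print(n,c["fx"],c["cx"],c["cy"],c["R"],c["t"])
E
```

```text
pics
plant.py
{'t': 0.0, 'joint_pos': array([-1.41363823e+00,  3.51241622e-01,  1.65242742e+00, -2.96598353e-05,
        1.13908350e+00, -8.46179637e-02]), 'qd': array([-1.42184566e-03,  1.80963376e-03, -1.44136426e-05,  2.17821303e-04,
       -6.02280269e-04,  5.50385208e-04]), 'joint_efforts': array([-1.89574617e-03, -5.06107593e+01, -2.91399425e+01, -2.10855287e-04,
        4.64199096e-03,  1.36304254e-05]), 'position': array([ 0.13164172, -0.53367498,  0.2307542 ]), 'eef_rot': array([[ 9.70911302e-01,  2.39439345e-01, -2.08142617e-04],
       [ 2.39439425e-01, -9.70910634e-01,  1.14137556e-03],
       [ 7.12023365e-05, -1.15801198e-03, -9.99999327e-01]]), 'force': array([-0.42152055,  0.42121409,  1.009295  ]), 'torque': array([-0.0267859 ,  0.04295397,  0.00228577]), 'gripper_force': 0.0, 'gripper_width': 0.08577116394012958}
top 430.6659042404323 309.9475317092279 190.5424445944466 [[-0.00794895 -0.99979757  0.01848356]
 [-0.9976891   0.00668216 -0.06761517]
 [ 0.06747797 -0.01897832 -0.99754025]] [-0.02057036  0.55121846  0.65765828]
side 474.45956956439915 319.58548222937145 197.4770362751382 [[-0.97915011 -0.20298541  0.00787319]
 [-0.1613444   0.75356693 -0.63726357]
 [ 0.12342224 -0.62524699 -0.7706057 ]] [0.53745843 0.12315037 0.90973446]
```

View pics/top0.png

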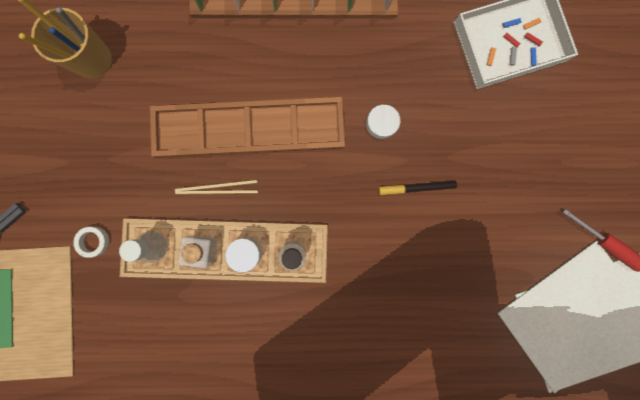

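View pics/side0.png

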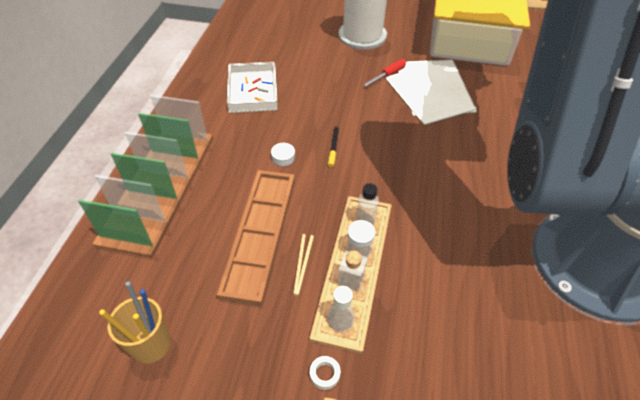

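The top view (up = +x, left = +y) shows, from the left, the cone at about (131,251), square (195,253), squat (243,255) and slim (292,258). The tray corners are at about (123,219)–(326,282), and the rack, which is farther away, is at about (150,106)–(345,146). Next I measure them.

```bash
cat > h.py <<'E'
import numpy as np, cv2
from plant import bot, eyes, probe_bus
def ray(c,uv,z):
    uv=np.atleast_2d(np.float64(uv)); d=np.c_[(uv[:,0]-c["cx"])/c["fx"],(uv[:,1]-c["cy"])/c["fy"],np.ones(len(uv))]@c["R"]
    o=-c["R"].T@c["t"]; return (o+d*((z-o[2])/d[:,2])[:,None])[:,:2]
def big(m,roi):
    x0,y0,x1,y1=roi; k=np.zeros(m.shape,np.uint8); k[y0:y1,x0:x1]=np.uint8(m[y0:y1,x0:x1])
    cs,_=cv2.findContours(k,cv2.RETR_EXTERNAL,cv2.CHAIN_APPROX_NONE); return max(cs,key=cv2.contourArea)[:,0]
def rect(c,con,z):
    p=ray(c,con,z); (cx,cy),(w,h),a=cv2.minAreaRect(np.float32(p*1000)); 
    if w>h: w,h,a=h,w,a-90
    a=(a+90)%180-90
    return cx/1000,cy/1000,np.radians(a),w,h
E
python3 - <<'E'
from h import *
c=eyes.camera("top"); im=c["pixels"]; hsv=cv2.cvtColor(im,cv2.COLOR_RGB2HSV); H,S,V=cv2.split(hsv)
for n,u,v in [("table",250,80),("rackwall",250,103),("rackfloor",225,128),("rim",220,222),("coast",220,240),("cork",192,253),("glass",210,245),("slimcap",291,259),("squat",243,255),("conecap",131,251)]: print(n,hsv[v,u])
big_=cv2.resize(im[85:295,105:360],None,fx=3.1,fy=2.8,interpolation=cv2.INTER_CUBIC)
cv2.imwrite("pics/crop.png",big_[:,:,::-1])
E
```

```text
table [ 10 143 118]
rackwall [ 13 139 163]
rackfloor [ 12 134 169]
rim [ 17 103 199]
coast [ 14 117 137]
cork [ 16 108 200]
glass [ 14  59 117]
slimcap [ 9 41 80]
squat [  0   1 221]
conecap [ 27  13 220]
```

View pics/crop.png

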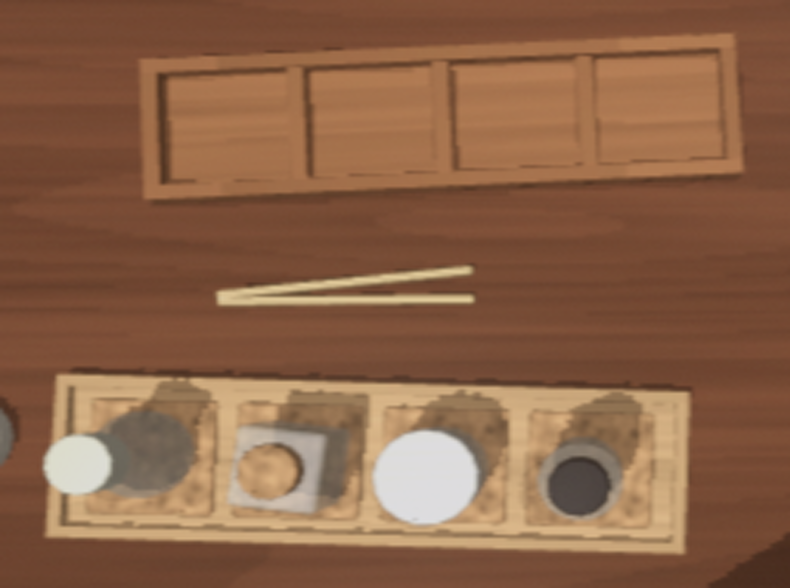

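The enlarged crop clearly shows the rack walls, tray rim, white cone cap, cork, squat lid and black slim cap. I'll use colour masks and cast rays onto the known heights.

```bash
python3 - <<'E'
from h import *
c=eyes.camera("top"); im=c["pixels"]; H,S,V=[a.astype(int) for a in cv2.split(cv2.cvtColor(im,cv2.COLOR_RGB2HSV))]
r=rect(c,big(V>136,(140,88,360,165)),.02); print("rack",np.round(r,4))
t=rect(c,big((V>155)&(S<125)&(S>60),(112,212,340,290)),.012); print("tray",np.round(t,4))
def fr(b,p): a=b[2]; return np.array([[np.cos(a),np.sin(a)],[-np.sin(a),np.cos(a)]])@(np.array(p)-b[:2])
def to(b,p): a=b[2]; return np.array(b[:2])+np.array([[np.cos(a),-np.sin(a)],[np.sin(a),np.cos(a)]])@p
for n,m,roi,z,g in [("cone",(S<35)&(V>175),(112,232,150,270),.1,.111),("square",(H>11)&(H<22)&(S>80)&(V>150),(184,243,203,266),.088,.037),("squat",(S<25)&(V>170),(220,235,265,280),.072,-.037),("slim",V<92,(278,246,304,272),.11,-.111)]:
    k=big(m,roi); (u,v),rad=cv2.minEnclosingCircle(k); p=ray(c,k,z); (x,y),R=cv2.minEnclosingCircle(np.float32(p*1000)); 
    print(n,"px",round(u),round(v),"R mm",round(R,1),"xy",round(x/1000,4),round(y/1000,4),"in tray",np.round(fr(t,(x/1000,y/1000)),4),"coaster",np.round(to(t,np.array([0,g])),4),"target",np.round(to(r,np.array([0,-g])),4))
E
```

```text
rack [6.544000e-01 7.400000e-02 4.550000e-02 8.070690e+01 3.051852e+02]
tray [ 4.588000e-01  1.105000e-01 -3.960000e-02  9.023300e+01  3.210379e+02]
cone px 130 251 R mm 14.3 xy 0.4654 0.2225 in tray [0.0021 0.1122] coaster [0.4632 0.2215] target [ 0.6595 -0.0369]
square px 191 253 R mm 13.2 xy 0.4604 0.143 in tray [0.0003 0.0325] coaster [0.4603 0.1475] target [0.6561 0.037 ]
squat px 242 255 R mm 23.8 xy 0.4557 0.0744 in tray [-0.0017 -0.0362] coaster [0.4574 0.0736] target [0.6527 0.111 ]
slim px 292 258 R mm 13.6 xy 0.4544 0.0027 in tray [-0.0002 -0.1079] coaster [ 4.544e-01 -4.000e-04] target [0.6493 0.1849]
```

Units first: shifts go in shares of 50 mm and turns go in units of 0.05 rad. So -0.15 rad is -3.

```bash
cat > d.py <<'E'
# prints the tool-axis shift from here to a target x y z yaw(of tool y)
import sys,numpy as np
from plant import bot, eyes, probe_bus
s=probe_bus.state(); x,y,z,a=map(float,sys.argv[1:5]); R=s["eef_rot"]
Rt=np.array([[-np.sin(a),np.cos(a),0],[np.cos(a),np.sin(a),0],[0,0,-1]])
import cv2
print("t",round(s["t"],2),"d",np.round(R.T@(np.array([x,y,z])-s["position"]),4),"rot",np.round(cv2.Rodrigues(R.T@Rt)[0].ravel(),4),"w",round(s["gripper_width"],4),"F",np.round(s["force"],1))
E
```

Call:
{"fn": "shift_gripper", "kwargs": {
  "plan": [
    [[0, 0, 0], [0, 0, -3]],
    [[0, 0, 0], [0, 0, -3]],
    [[0, 0, 0], [0, 0, -3]],
    [[0, 0, 0], [0, 0, -3]],
    [[0, 0, 0], [0, 0, -3]],
    [[0, 0, 0], [0, 0, -3]],
    [[0, 0, 0], [0, 0, -3]],
    [[0, 0, 0], [0, 0, -3]]
  ],
  "finger_gap": 0.085
}}

```text
t: 1.0
position: [0.1317, -0.5339, 0.2311]
eef_rot: [[0.122, 0.992, -0.0], [0.992, -0.122, 0.0], [0.0, -0.0, -1.0]]
force: [-0.2, 0.0, -0.2]
gripper_width: 0.0848
gripper_force: 0.0
```

```bash
python3 d.py 0.4545 0.0025 0.18 -0.04
```

```text
t 1.0 d [0.5719 0.2547 0.0513] rot [-0.0001 -0.0004 -0.0828] w 0.0848 F [-0.2  0.  -0.2]
```

Call:
{"fn": "shift_gripper", "kwargs": {
  "plan": [
    [[0.88, 0.4, 0], [0, 0, 0]],
    [[0.88, 0.4, 0], [0, 0, 0]],
    [[0.88, 0.4, 0], [0, 0, 0]],
    [[0.88, 0.4, 0], [0, 0, 0]],
    [[0.88, 0.4, 0], [0, 0, 0]],
    [[0.88, 0.4, 0], [0, 0, 0]],
    [[0.88, 0.4, 0], [0, 0, 0]],
    [[0, 0, 0], [0, 0, -1.66]]
  ]
}}

```text
t: 1.8
position: [0.312, -0.2425, 0.2313]
eef_rot: [[0.042, 0.999, 0.0], [0.999, -0.042, 0.001], [0.001, 0.0, -1.0]]
force: [-0.5, -0.4, -0.8]
gripper_width: 0.0851
gripper_force: 0.0
```

```bash
python3 d.py 0.4545 0.0025 0.18 -0.04
```

```text
t 1.8 d [0.2507 0.1322 0.0516] rot [ 0.0003 -0.0008 -0.0016] w 0.0851 F [-0.5 -0.4 -0.8]
```

Call:
{"fn": "shift_gripper", "kwargs": {
  "plan": [
    [[0.84, 0.44, 0.17], [0, 0, 0]],
    [[0.84, 0.44, 0.17], [0, 0, 0]],
    [[0.84, 0.44, 0.17], [0, 0, 0]],
    [[0.84, 0.44, 0.17], [0, 0, 0]],
    [[0.84, 0.44, 0.17], [0, 0, 0]],
    [[0.82, 0.44, 0.17], [0, 0, 0]],
    [[0, 0, 0], [0, 0, 0]],
    [[0, 0, 0], [0, 0, 0]]
  ]
}}

```text
t: 2.6
position: [0.4534, -0.0012, 0.1799]
eef_rot: [[0.044, 0.999, -0.001], [0.999, -0.044, -0.0], [-0.0, -0.001, -1.0]]
force: [-0.2, -0.4, 0.1]
gripper_width: 0.0853
gripper_force: 0.0
```

```bash
python3 d.py 0.4545 0.0025 0.045 -0.04
python3 - <<'E'
from h import *
c=eyes.camera("wrist");cv2.imwrite("pics/w1.png",c["pixels"][:,:,::-1])
E
```

```text
t 2.6 d [0.0038 0.0011 0.1349] rot [-0.001   0.0001 -0.0037] w 0.0853 F [-0.2 -0.4  0.1]
```

View pics/w1.png

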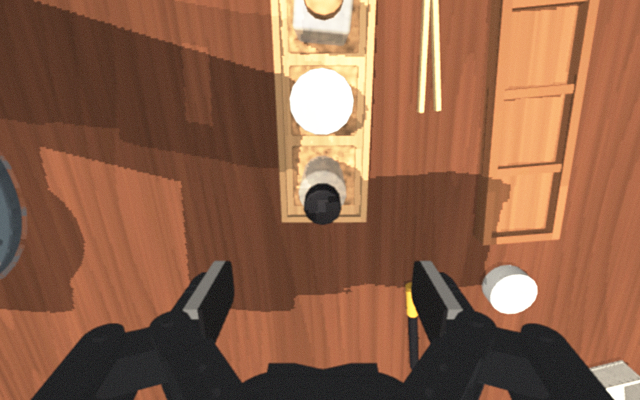

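The wrist view shows the slim cap at about (322,203), laterally centred between the open fingers (mid-column about 322). I descend and grip.

Scaled: 0.03 m is 0.6, 0.02 m is 0.4.

Call:
{"fn": "shift_gripper", "kwargs": {
  "plan": [
    [[0.08, 0.02, 0.4], [0, 0, 0]],
    [[0, 0, 0.6], [0, 0, 0]],
    [[0, 0, 0.6], [0, 0, 0]],
    [[0, 0, 0.6], [0, 0, 0]],
    [[0, 0, 0.3], [0, 0, 0]],
    [[0, 0, 0.2], [0, 0, 0]],
    [[0, 0, 0], [0, 0, 0]],
    [[0, 0, 0], [0, 0, 0]]
  ]
}}

```text
t: 3.45
position: [0.4551, 0.0015, 0.046]
eef_rot: [[0.047, 0.999, 0.001], [0.999, -0.047, -0.0], [-0.0, 0.001, -1.0]]
force: [-0.1, -0.0, 0.2]
gripper_width: 0.085
gripper_force: 0.0
```

Call:
{"fn": "shift_gripper", "kwargs": {
  "plan": [
    [[0, 0, 0], [0, 0, 0]],
    [[0, 0, 0], [0, 0, 0]],
    [[0, 0, 0], [0, 0, 0]],
    [[0, 0, 0], [0, 0, 0]],
    [[0, 0, 0], [0, 0, 0]],
    [[0, 0, 0], [0, 0, 0]],
    [[0, 0, 0], [0, 0, 0]],
    [[0, 0, 0], [0, 0, 0]]
  ],
  "finger_gap": 0.02,
  "grip_n": 35
}}

```text
t: 4.25
position: [0.4548, 0.0021, 0.0458]
eef_rot: [[0.046, 0.999, 0.0], [0.999, -0.046, -0.0], [-0.0, 0.0, -1.0]]
force: [-2.9, -0.7, 7.8]
gripper_width: 0.0389
gripper_force: 34.1
```

Scaled: -0.01 m is -0.2, -0.03 m is -0.6.

Call:
{"fn": "shift_gripper", "kwargs": {
  "plan": [
    [[0, 0, -0.2], [0, 0, 0]],
    [[0, 0, -0.4], [0, 0, 0]],
    [[0, 0, -0.6], [0, 0, 0]],
    [[0, 0, -0.6], [0, 0, 0]],
    [[0, 0, -0.6], [0, 0, 0]],
    [[0, 0, 0], [0, 0, 0]],
    [[0, 0, 0], [0, 0, 0]]
  ]
}}

```text
t: 4.95
position: [0.4548, 0.0021, 0.1657]
eef_rot: [[0.046, 0.999, 0.001], [0.999, -0.046, -0.0], [-0.0, 0.001, -1.0]]
force: [-0.4, 0.7, -1.5]
gripper_width: 0.0389
gripper_force: 35.7
```

```bash
python3 d.py 0.6493 0.1849 0.165 0.0455
python3 - <<'E'
from h import *
c=eyes.camera("side");cv2.imwrite("pics/s1.png",cv2.resize(c["pixels"][120:330,250:480],None,fx=2.5,fy=2.5)[:,:,::-1])
E
```

```text
t 4.95 d [0.1916 0.1859 0.0009] rot [ 0.0012  0.0001 -0.0914] w 0.0389 F [-0.4  0.7 -1.5]
```

View pics/s1.png

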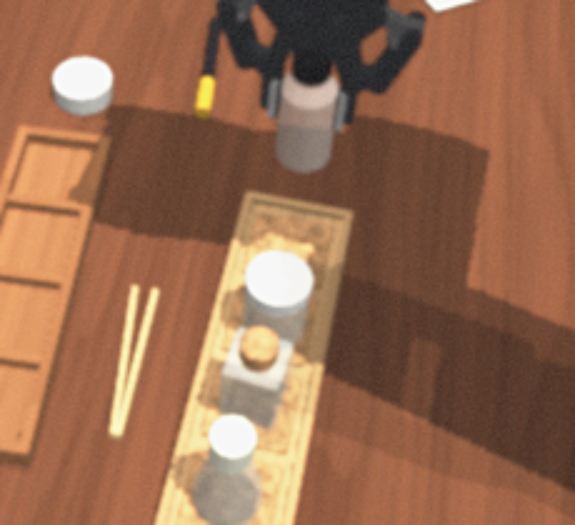

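The side view shows the bottle held upright between the pads, clear of its coaster at crop (305,120). Now to the rack's leftmost compartment.

Scaled: 0.032 m is 0.64, 0.031 m is 0.62, -0.0514 rad is -1.028.

Call:
{"fn": "shift_gripper", "kwargs": {
  "plan": [
    [[0.4, 0.4, 0], [0, 0, 0]],
    [[0.64, 0.62, 0], [0, 0, 0]],
    [[0.64, 0.62, 0], [0, 0, 0]],
    [[0.64, 0.62, 0], [0, 0, 0]],
    [[0.64, 0.62, 0], [0, 0, 0]],
    [[0.5, 0.5, 0], [0, 0, 0]],
    [[0.372, 0.338, 0], [0, 0, -0.8]],
    [[0, 0, 0], [0, 0, -1.028]]
  ]
}}

```text
t: 5.8
position: [0.6499, 0.1869, 0.1627]
eef_rot: [[-0.049, 0.999, -0.002], [0.999, 0.049, -0.0], [-0.0, -0.002, -1.0]]
force: [-0.5, -0.3, -2.1]
gripper_width: 0.0389
gripper_force: 35.8
```

Call:
{"fn": "shift_gripper", "kwargs": {
  "plan": [
    [[0, 0, 0], [0, 0, 0]],
    [[0, 0, 0], [0, 0, 0]]
  ]
}}

```text
t: 6.0
position: [0.6486, 0.1846, 0.164]
eef_rot: [[-0.044, 0.999, -0.002], [0.999, 0.044, -0.001], [-0.0, -0.002, -1.0]]
force: [-0.4, 0.1, -1.4]
gripper_width: 0.0387
gripper_force: 35.8
```

```bash
python3 d.py 0.6493 0.1849 0.0458 0.0455
```

```text
t 6.0 d [0.0003 0.001  0.1182] rot [-0.0022  0.0004 -0.0017] w 0.0387 F [-0.4  0.1 -1.4]
```

Call:
{"fn": "shift_gripper", "kwargs": {
  "plan": [
    [[0, 0.02, 0.4], [0, 0, 0]],
    [[0, 0, 0.6], [0, 0, 0]],
    [[0, 0, 0.6], [0, 0, 0]],
    [[0, 0, 0.4], [0, 0, 0]],
    [[0, 0, 0.2], [0, 0, 0]],
    [[0, 0, 0.1], [0, 0, 0]],
    [[0, 0, 0], [0, 0, 0]],
    [[0, 0, 0], [0, 0, 0]]
  ]
}}

```text
t: 6.8
position: [0.6508, 0.185, 0.0514]
eef_rot: [[-0.045, 0.999, 0.002], [0.999, 0.045, 0.0], [0.0, 0.002, -1.0]]
force: [0.1, 0.3, -1.0]
gripper_width: 0.039
gripper_force: 35.8
```

Call:
{"fn": "shift_gripper", "kwargs": {
  "plan": [
    [[0, 0, 0.04], [0, 0, 0]],
    [[0, 0, 0.02], [0, 0, 0]],
    [[0, 0, 0], [0, 0, 0]],
    [[0, 0, 0], [0, 0, 0]]
  ]
}}

```text
t: 7.2
position: [0.6503, 0.185, 0.0474]
eef_rot: [[-0.045, 0.999, 0.0], [0.999, 0.045, 0.0], [0.0, 0.0, -1.0]]
force: [-0.2, -0.0, -1.0]
gripper_width: 0.0389
gripper_force: 35.8
```

Scaled: 0.001 m is 0.02.

Call:
{"fn": "shift_gripper", "kwargs": {
  "plan": [
    [[0, 0, 0.02], [0, 0, 0]],
    [[0, 0, 0.02], [0, 0, 0]],
    [[0, 0, 0.02], [0, 0, 0]],
    [[0, 0, 0], [0, 0, 0]],
    [[0, 0, 0], [0, 0, 0]]
  ]
}}

```text
t: 7.7
position: [0.6502, 0.185, 0.0442]
eef_rot: [[-0.045, 0.999, -0.0], [0.999, 0.045, -0.0], [-0.0, -0.0, -1.0]]
force: [-0.0, -0.4, -1.7]
gripper_width: 0.039
gripper_force: 35.7
```

Call:
{"fn": "shift_gripper", "kwargs": {
  "plan": [
    [[0, 0, 0.014], [0, 0, 0]],
    [[0, 0, 0], [0, 0, 0]],
    [[0, 0, 0], [0, 0, 0]]
  ]
}}

```text
t: 8.0
position: [0.6504, 0.185, 0.0439]
eef_rot: [[-0.045, 0.999, 0.0], [0.999, 0.045, 0.0], [0.0, 0.0, -1.0]]
force: [-1.2, -0.7, 3.5]
gripper_width: 0.0389
gripper_force: 36.1
```

Call:
{"fn": "shift_gripper", "kwargs": {
  "plan": [
    [[0, 0, 0], [0, 0, 0]],
    [[0, 0, 0], [0, 0, 0]],
    [[0, 0, 0], [0, 0, 0]],
    [[0, 0, 0], [0, 0, 0]],
    [[0, 0, 0], [0, 0, 0]],
    [[0, 0, 0], [0, 0, 0]]
  ],
  "finger_gap": 0.085
}}

```text
t: 8.6
position: [0.6503, 0.185, 0.0435]
eef_rot: [[-0.045, 0.999, -0.0], [0.999, 0.045, -0.0], [-0.0, -0.0, -1.0]]
force: [-0.9, -0.6, 0.3]
gripper_width: 0.0847
gripper_force: 0.0
```

Call:
{"fn": "shift_gripper", "kwargs": {
  "plan": [
    [[0, 0, -0.2], [0, 0, 0]],
    [[0, 0, -0.6], [0, 0, 0]],
    [[0, 0, -0.8], [0, 0, 0]],
    [[0, 0, -0.8], [0, 0, 0]],
    [[0, 0, -0.3], [0, 0, 0]],
    [[0, 0, 0], [0, 0, 0]]
  ]
}}

```text
t: 9.2
position: [0.6514, 0.1852, 0.1818]
eef_rot: [[-0.045, 0.999, 0.005], [0.999, 0.045, 0.001], [0.001, 0.005, -1.0]]
force: [0.8, 0.1, -0.5]
gripper_width: 0.0851
gripper_force: 0.0
```

```bash
python3 d.py 0.4557 0.0744 0.18 -0.04
```

```text
t 9.2 d [-0.1018 -0.2005  0.0007] rot [ 0.0049 -0.0011  0.0854] w 0.0851 F [ 0.8  0.1 -0.5]
```

Scaled: -0.04 m is -0.8, -0.038 m is -0.76, 0.0854 rad is 1.708.

Call:
{"fn": "shift_gripper", "kwargs": {
  "plan": [
    [[-0.4, -0.8, 0], [0, 0, 0]],
    [[-0.4, -0.8, 0], [0, 0, 0]],
    [[-0.4, -0.8, 0], [0, 0, 0]],
    [[-0.4, -0.8, 0], [0, 0, 0]],
    [[-0.4, -0.76, 0], [0, 0, 0]],
    [[-0.02, -0.04, 0], [0, 0, 1.708]],
    [[0, 0, 0], [0, 0, 0]],
    [[0, 0, 0], [0, 0, 0]]
  ]
}}

```text
t: 10.0
position: [0.4552, 0.0751, 0.1781]
eef_rot: [[0.038, 0.999, -0.001], [0.999, -0.038, 0.0], [-0.0, -0.001, -1.0]]
force: [-0.3, -0.4, -0.1]
gripper_width: 0.0849
gripper_force: 0.0
```

```bash
python3 d.py 0.4557 0.0744 0.041 -0.04
python3 - <<'E'
from h import *
c=eyes.camera("top");cv2.imwrite("pics/t1.png",c["pixels"][:,:,::-1])
E
```

```text
t 10.0 d [-0.0007  0.0006  0.1371] rot [-0.0006  0.      0.0022] w 0.0849 F [-0.3 -0.4 -0.1]
```

View pics/t1.png

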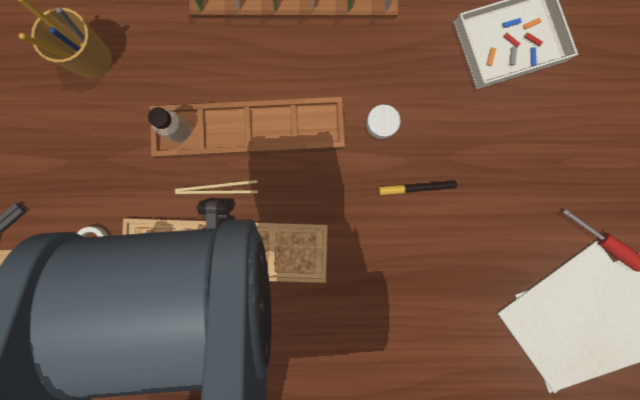

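The slim bottle stands upright in the left compartment (base around (178,127)). Next is the squat jar.

Scaled: 0.03 m is 0.6, 0.02 m is 0.4.

Call:
{"fn": "shift_gripper", "kwargs": {
  "plan": [
    [[-0.02, 0.01, 0.4], [0, 0, 0]],
    [[0, 0, 0.6], [0, 0, 0]],
    [[0, 0, 0.6], [0, 0, 0]],
    [[0, 0, 0.6], [0, 0, 0]],
    [[0, 0, 0.34], [0, 0, 0]],
    [[0, 0, 0.2], [0, 0, 0]],
    [[0, 0, 0], [0, 0, 0]],
    [[0, 0, 0], [0, 0, 0]]
  ]
}}

```text
t: 10.85
position: [0.456, 0.0741, 0.042]
eef_rot: [[0.039, 0.999, 0.001], [0.999, -0.039, 0.0], [0.0, 0.001, -1.0]]
force: [-0.6, 0.0, -0.5]
gripper_width: 0.085
gripper_force: 0.0
```

Call:
{"fn": "shift_gripper", "kwargs": {
  "plan": [
    [[0, 0, 0], [0, 0, 0]],
    [[0, 0, 0], [0, 0, 0]],
    [[0, 0, 0], [0, 0, 0]],
    [[0, 0, 0], [0, 0, 0]],
    [[0, 0, 0], [0, 0, 0]],
    [[0, 0, 0], [0, 0, 0]],
    [[0, 0, 0], [0, 0, 0]],
    [[0, 0, 0], [0, 0, 0]]
  ],
  "finger_gap": 0.03,
  "grip_n": 35
}}

```text
t: 11.65
position: [0.4559, 0.074, 0.0424]
eef_rot: [[0.04, 0.999, 0.001], [0.999, -0.04, 0.0], [0.0, 0.001, -1.0]]
force: [-2.1, 0.1, 7.6]
gripper_width: 0.0477
gripper_force: 34.8
```

Call:
{"fn": "shift_gripper", "kwargs": {
  "plan": [
    [[0, 0, -0.2], [0, 0, 0]],
    [[0, 0, -0.4], [0, 0, 0]],
    [[0, 0, -0.6], [0, 0, 0]],
    [[0, 0, -0.6], [0, 0, 0]],
    [[0, 0, -0.6], [0, 0, 0]],
    [[0, 0, 0], [0, 0, 0]],
    [[0, 0, 0], [0, 0, 0]]
  ]
}}

```text
t: 12.35
position: [0.4555, 0.074, 0.1621]
eef_rot: [[0.04, 0.999, 0.001], [0.999, -0.04, 0.0], [0.0, 0.001, -1.0]]
force: [-0.3, 0.8, -2.4]
gripper_width: 0.048
gripper_force: 36.8
```

```bash
python3 d.py 0.6527 0.1110 0.161 0.0455
```

```text
t 12.35 d [0.0449 0.1956 0.0013] rot [ 0.0011 -0.0001 -0.0855] w 0.048 F [-0.3  0.8 -2.4]
```

Call:
{"fn": "shift_gripper", "kwargs": {
  "plan": [
    [[0.1, 0.4, 0], [0, 0, 0]],
    [[0.18, 0.8, 0], [0, 0, 0]],
    [[0.18, 0.8, 0], [0, 0, 0]],
    [[0.18, 0.8, 0], [0, 0, 0]],
    [[0.18, 0.7, 0], [0, 0, 0]],
    [[0.08, 0.412, 0], [0, 0, -0.8]],
    [[0, 0, 0], [0, 0, -0.91]],
    [[0, 0, 0], [0, 0, 0]]
  ]
}}

```text
t: 13.15
position: [0.6522, 0.1111, 0.1594]
eef_rot: [[-0.046, 0.999, -0.003], [0.999, 0.046, -0.0], [-0.0, -0.003, -1.0]]
force: [-0.8, -0.4, -2.0]
gripper_width: 0.048
gripper_force: 37.0
```

Call:
{"fn": "shift_gripper", "kwargs": {
  "plan": [
    [[0, 0, 0], [0, 0, 0]]
  ]
}}

```text
t: 13.25
position: [0.652, 0.111, 0.1603]
eef_rot: [[-0.044, 0.999, -0.002], [0.999, 0.044, -0.0], [-0.0, -0.002, -1.0]]
force: [-0.2, 0.2, -0.6]
gripper_width: 0.0479
gripper_force: 37.0
```

```bash
python3 d.py 0.6527 0.1110 0.0404 0.0455
```

```text
t 13.25 d [-0.      0.001   0.1199] rot [-0.0022  0.0001 -0.0013] w 0.0479 F [-0.2  0.2 -0.6]
```

Scaled: 0.002 m is 0.04, 0.03 m is 0.6.

Call:
{"fn": "shift_gripper", "kwargs": {
  "plan": [
    [[0, 0, 0.4], [0, 0, 0]],
    [[0, 0, 0.6], [0, 0, 0]],
    [[0, 0, 0.6], [0, 0, 0]],
    [[0, 0, 0.4], [0, 0, 0]],
    [[0, 0, 0.2], [0, 0, 0]],
    [[0, 0, 0.1], [0, 0, 0]],
    [[0, 0, 0.04], [0, 0, 0]],
    [[0, 0, 0], [0, 0, 0]]
  ]
}}

```text
t: 14.05
position: [0.6531, 0.1112, 0.0454]
eef_rot: [[-0.045, 0.999, 0.001], [0.999, 0.045, 0.0], [0.0, 0.001, -1.0]]
force: [0.1, 0.5, -2.1]
gripper_width: 0.0478
gripper_force: 37.0
```

Call:
{"fn": "shift_gripper", "kwargs": {
  "plan": [
    [[0, 0, 0.02], [0, 0, 0]],
    [[0, 0, 0.02], [0, 0, 0]],
    [[0, 0, 0], [0, 0, 0]],
    [[0, 0, 0], [0, 0, 0]]
  ]
}}

```text
t: 14.45
position: [0.6528, 0.1111, 0.0428]
eef_rot: [[-0.045, 0.999, 0.0], [0.999, 0.045, 0.0], [0.0, 0.0, -1.0]]
force: [-0.7, 0.3, -1.5]
gripper_width: 0.0481
gripper_force: 37.0
```

Call:
{"fn": "shift_gripper", "kwargs": {
  "plan": [
    [[0, 0, 0.02], [0, 0, 0]],
    [[0, 0, 0.02], [0, 0, 0]],
    [[0, 0, 0.012], [0, 0, 0]],
    [[0, 0, 0], [0, 0, 0]],
    [[0, 0, 0], [0, 0, 0]]
  ]
}}

```text
t: 14.95
position: [0.6528, 0.1111, 0.0405]
eef_rot: [[-0.045, 0.999, 0.0], [0.999, 0.045, -0.0], [-0.0, 0.0, -1.0]]
force: [-3.3, -0.5, 6.5]
gripper_width: 0.0481
gripper_force: 37.4
```

Contact. I release and go for the square jar.

Call:
{"fn": "shift_gripper", "kwargs": {
  "plan": [
    [[0, 0, 0], [0, 0, 0]],
    [[0, 0, 0], [0, 0, 0]],
    [[0, 0, 0], [0, 0, 0]],
    [[0, 0, 0], [0, 0, 0]],
    [[0, 0, 0], [0, 0, 0]],
    [[0, 0, 0], [0, 0, 0]]
  ],
  "finger_gap": 0.085
}}

```text
t: 15.55
position: [0.6528, 0.1111, 0.04]
eef_rot: [[-0.046, 0.999, 0.0], [0.999, 0.046, 0.0], [0.0, 0.0, -1.0]]
force: [0.6, 0.1, 0.7]
gripper_width: 0.0853
gripper_force: 0.0
```

Call:
{"fn": "shift_gripper", "kwargs": {
  "plan": [
    [[0, 0, -0.2], [0, 0, 0]],
    [[0, 0, -0.6], [0, 0, 0]],
    [[0, 0, -0.8], [0, 0, 0]],
    [[0, 0, -0.8], [0, 0, 0]],
    [[0, 0, -0.4], [0, 0, 0]],
    [[0, 0, 0], [0, 0, 0]]
  ]
}}

```text
t: 16.15
position: [0.6543, 0.1113, 0.1845]
eef_rot: [[-0.046, 0.999, 0.007], [0.999, 0.046, 0.001], [0.0, 0.007, -1.0]]
force: [0.2, -0.4, 0.1]
gripper_width: 0.0848
gripper_force: 0.0
```

```bash
python3 d.py 0.4604 0.1440 0.18 -0.04
python3 - <<'E'
from h import *
c=eyes.camera("top");cv2.imwrite("pics/t2.png",cv2.resize(c["pixels"][80:300,100:370],None,fx=2.7,fy=2.7)[:,:,::-1])
E
```

```text
t 16.15 d [ 0.0415 -0.1922  0.0032] rot [ 0.0066 -0.0006  0.0856] w 0.0848 F [ 0.2 -0.4  0.1]
```

View pics/t2.png

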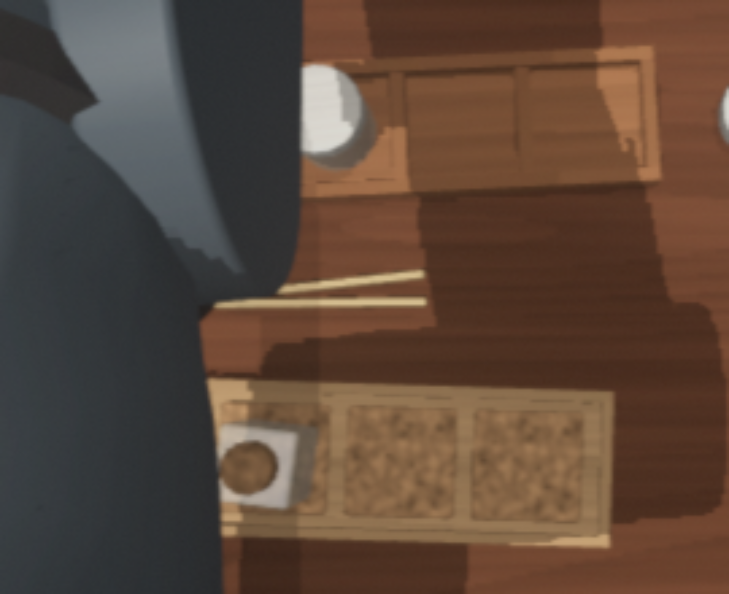

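The squat jar is upright in its compartment (crop (333,115)). The square jar's sides appear turned about 0.1 rad (upper edge (222,423)–(299,430)), so I grip at yaw -0.10.

Call:
{"fn": "shift_gripper", "kwargs": {
  "plan": [
    [[0.18, -0.8, 0], [0, 0, 0]],
    [[0.18, -0.8, 0], [0, 0, 0]],
    [[0.18, -0.8, 0], [0, 0, 0]],
    [[0.18, -0.8, 0], [0, 0, 0]],
    [[0.11, -0.6, 0], [0, 0, 1.4]],
    [[0, -0.04, 0], [0, 0, 1.512]],
    [[0, 0, 0], [0, 0, 0]],
    [[0, 0, 0], [0, 0, 0]]
  ]
}}

```text
t: 17.0
position: [0.4592, 0.1439, 0.1795]
eef_rot: [[0.098, 0.995, -0.001], [0.995, -0.098, -0.0], [-0.0, -0.001, -1.0]]
force: [-0.7, 0.1, 0.9]
gripper_width: 0.0852
gripper_force: 0.0
```

```bash
python3 d.py 0.4604 0.1435 0.031 -0.10
```

```text
t 17.0 d [-0.0002  0.0014  0.1485] rot [-0.0007  0.0003  0.002 ] w 0.0852 F [-0.7  0.1  0.9]
```

Call:
{"fn": "shift_gripper", "kwargs": {
  "plan": [
    [[0, 0.02, 0.4], [0, 0, 0]],
    [[0, 0, 0.6], [0, 0, 0]],
    [[0, 0, 0.6], [0, 0, 0]],
    [[0, 0, 0.6], [0, 0, 0]],
    [[0, 0, 0.5], [0, 0, 0]],
    [[0, 0, 0.26], [0, 0, 0]],
    [[0, 0, 0], [0, 0, 0]],
    [[0, 0, 0], [0, 0, 0]]
  ]
}}

```text
t: 17.8
position: [0.4606, 0.1439, 0.0325]
eef_rot: [[0.1, 0.995, 0.0], [0.995, -0.1, 0.0], [0.0, 0.0, -1.0]]
force: [0.1, -0.1, 0.1]
gripper_width: 0.0852
gripper_force: 0.0
```

Call:
{"fn": "shift_gripper", "kwargs": {
  "plan": [
    [[0, 0, 0], [0, 0, 0]],
    [[0, 0, 0], [0, 0, 0]],
    [[0, 0, 0], [0, 0, 0]],
    [[0, 0, 0], [0, 0, 0]],
    [[0, 0, 0], [0, 0, 0]],
    [[0, 0, 0], [0, 0, 0]],
    [[0, 0, 0], [0, 0, 0]],
    [[0, 0, 0], [0, 0, 0]]
  ],
  "finger_gap": 0.025,
  "grip_n": 35
}}

```text
t: 18.6
position: [0.4604, 0.144, 0.0328]
eef_rot: [[0.1, 0.995, 0.001], [0.995, -0.1, 0.0], [0.0, 0.001, -1.0]]
force: [-2.3, -1.0, 8.5]
gripper_width: 0.0419
gripper_force: 34.9
```

Call:
{"fn": "shift_gripper", "kwargs": {
  "plan": [
    [[0, 0, -0.2], [0, 0, 0]],
    [[0, 0, -0.4], [0, 0, 0]],
    [[0, 0, -0.6], [0, 0, 0]],
    [[0, 0, -0.6], [0, 0, 0]],
    [[0, 0, -0.8], [0, 0, 0]],
    [[0, 0, 0], [0, 0, 0]],
    [[0, 0, 0], [0, 0, 0]]
  ]
}}

```text
t: 19.3
position: [0.4601, 0.1439, 0.1627]
eef_rot: [[0.1, 0.995, 0.002], [0.995, -0.1, 0.0], [0.001, 0.002, -1.0]]
force: [-0.3, 0.3, -2.5]
gripper_width: 0.0418
gripper_force: 35.9
```

```bash
python3 d.py 0.6561 0.0370 0.161 0.0455
```

```text
t 19.3 d [-0.0868  0.2057  0.002 ] rot [ 0.0017 -0.0004 -0.1455] w 0.0418 F [-0.3  0.3 -2.5]
```

Scaled: 0.04 m is 0.8, 0.0257 m is 0.514, -0.0755 rad is -1.51.

Call:
{"fn": "shift_gripper", "kwargs": {
  "plan": [
    [[-0.16, 0.4, 0], [0, 0, 0]],
    [[-0.34, 0.8, 0], [0, 0, 0]],
    [[-0.34, 0.8, 0], [0, 0, 0]],
    [[-0.34, 0.8, 0], [0, 0, 0]],
    [[-0.34, 0.8, 0], [0, 0, 0]],
    [[-0.216, 0.514, 0], [0, 0, -1.4]],
    [[0, 0, 0], [0, 0, -1.51]],
    [[0, 0, 0], [0, 0, 0]]
  ]
}}

```text
t: 20.1
position: [0.6554, 0.0365, 0.1596]
eef_rot: [[-0.046, 0.999, -0.004], [0.999, 0.046, 0.0], [0.0, -0.004, -1.0]]
force: [-0.9, 0.2, -1.8]
gripper_width: 0.0418
gripper_force: 35.9
```

Call:
{"fn": "shift_gripper", "kwargs": {
  "plan": [
    [[0, 0, 0], [0, 0, 0]]
  ]
}}

```text
t: 20.2
position: [0.6552, 0.0372, 0.1607]
eef_rot: [[-0.043, 0.999, -0.002], [0.999, 0.043, 0.0], [0.0, -0.002, -1.0]]
force: [0.1, -0.5, -1.1]
gripper_width: 0.0413
gripper_force: 35.9
```

```bash
python3 d.py 0.6561 0.0370 0.0308 0.0455
python3 - <<'E'
from h import *
c=eyes.camera("wrist");cv2.imwrite("pics/w2.png",c["pixels"][:,:,::-1])
E
```

```text
t 20.2 d [-0.0002  0.0012  0.1298] rot [-0.0024 -0.0002 -0.0021] w 0.0413 F [ 0.1 -0.5 -1.1]
```

View pics/w2.png

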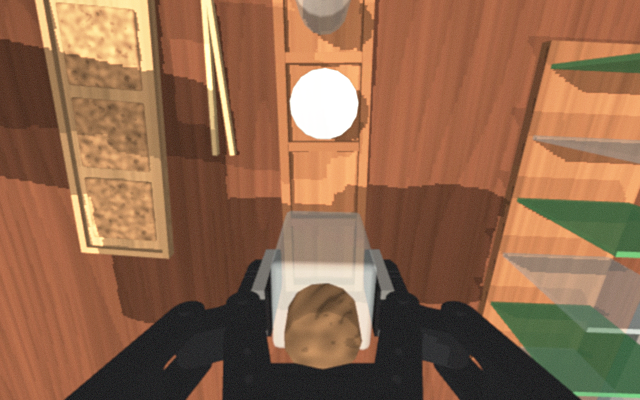

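The square jar is held square and upright (cork about (323,325)), aligned with the rack, and the squat jar is centred in its compartment (323,103). I lower it.

Call:
{"fn": "shift_gripper", "kwargs": {
  "plan": [
    [[0, 0.01, 0.4], [0, 0, 0]],
    [[0, 0, 0.6], [0, 0, 0]],
    [[0, 0, 0.6], [0, 0, 0]],
    [[0, 0, 0.6], [0, 0, 0]],
    [[0, 0, 0.2], [0, 0, 0]],
    [[0, 0, 0.1], [0, 0, 0]],
    [[0, 0, 0.04], [0, 0, 0]],
    [[0, 0, 0], [0, 0, 0]]
  ]
}}

```text
t: 21.05
position: [0.6572, 0.0371, 0.0362]
eef_rot: [[-0.045, 0.999, 0.002], [0.999, 0.045, 0.0], [-0.0, 0.002, -1.0]]
force: [0.3, -0.8, -1.4]
gripper_width: 0.0416
gripper_force: 35.8
```

Call:
{"fn": "shift_gripper", "kwargs": {
  "plan": [
    [[0, 0, 0.02], [0, 0, 0]],
    [[0, 0, 0.02], [0, 0, 0]],
    [[0, 0, 0.02], [0, 0, 0]],
    [[0, 0, 0], [0, 0, 0]],
    [[0, 0, 0], [0, 0, 0]]
  ]
}}

```text
t: 21.55
position: [0.6566, 0.037, 0.032]
eef_rot: [[-0.045, 0.999, -0.0], [0.999, 0.045, 0.0], [0.0, -0.0, -1.0]]
force: [0.5, 0.4, -1.6]
gripper_width: 0.0418
gripper_force: 35.8
```

Call:
{"fn": "shift_gripper", "kwargs": {
  "plan": [
    [[0, 0, 0.02], [0, 0, 0]],
    [[0, 0, 0.01], [0, 0, 0]],
    [[0, 0, 0], [0, 0, 0]],
    [[0, 0, 0], [0, 0, 0]]
  ]
}}

```text
t: 21.95
position: [0.6566, 0.037, 0.0309]
eef_rot: [[-0.045, 0.999, 0.0], [0.999, 0.045, -0.0], [-0.0, 0.0, -1.0]]
force: [-3.1, -0.1, 5.4]
gripper_width: 0.0417
gripper_force: 36.4
```

Call:
{"fn": "shift_gripper", "kwargs": {
  "plan": [
    [[0, 0, 0], [0, 0, 0]],
    [[0, 0, 0], [0, 0, 0]],
    [[0, 0, 0], [0, 0, 0]],
    [[0, 0, 0], [0, 0, 0]],
    [[0, 0, 0], [0, 0, 0]],
    [[0, 0, 0], [0, 0, 0]]
  ],
  "finger_gap": 0.085
}}

```text
t: 22.55
position: [0.6566, 0.037, 0.0304]
eef_rot: [[-0.045, 0.999, -0.0], [0.999, 0.045, -0.0], [-0.0, -0.0, -1.0]]
force: [-0.5, -0.2, -0.2]
gripper_width: 0.0852
gripper_force: 0.0
```

Call:
{"fn": "shift_gripper", "kwargs": {
  "plan": [
    [[0, 0, -0.2], [0, 0, 0]],
    [[0, 0, -0.6], [0, 0, 0]],
    [[0, 0, -0.8], [0, 0, 0]],
    [[0, 0, -0.8], [0, 0, 0]],
    [[0, 0, -0.8], [0, 0, 0]],
    [[0, 0, 0], [0, 0, 0]]
  ]
}}

```text
t: 23.15
position: [0.6591, 0.037, 0.1976]
eef_rot: [[-0.045, 0.999, 0.01], [0.999, 0.045, -0.0], [-0.001, 0.01, -1.0]]
force: [0.3, -0.6, 1.1]
gripper_width: 0.0851
gripper_force: 0.0
```

```bash
python3 d.py 0.4650 0.2225 0.19 -0.04
```

```text
t 23.15 d [ 0.1941 -0.1855  0.0056] rot [0.0103 0.0001 0.0855] w 0.0851 F [ 0.3 -0.6  1.1]
```

Scaled: 0.033 m is 0.66, -0.032 m is -0.64, 0.0855 rad is 1.71.

Call:
{"fn": "shift_gripper", "kwargs": {
  "plan": [
    [[0.4, -0.38, 0], [0, 0, 0]],
    [[0.66, -0.64, 0], [0, 0, 0]],
    [[0.66, -0.64, 0], [0, 0, 0]],
    [[0.66, -0.64, 0], [0, 0, 0]],
    [[0.66, -0.64, 0], [0, 0, 0]],
    [[0.66, -0.64, 0], [0, 0, 0]],
    [[0.182, -0.13, 0], [0, 0, 1.71]],
    [[0, 0, 0], [0, 0, 0]]
  ]
}}

```text
t: 23.95
position: [0.4614, 0.2236, 0.1909]
eef_rot: [[0.039, 0.999, 0.0], [0.999, -0.039, 0.0], [0.0, 0.0, -1.0]]
force: [-0.3, -0.5, 0.6]
gripper_width: 0.0851
gripper_force: 0.0
```

Call:
{"fn": "shift_gripper", "kwargs": {
  "plan": [
    [[0, 0, 0], [0, 0, 0]]
  ]
}}

```text
t: 24.05
position: [0.4629, 0.2222, 0.1907]
eef_rot: [[0.038, 0.999, 0.001], [0.999, -0.038, 0.0], [0.0, 0.001, -1.0]]
force: [0.4, 0.2, 0.1]
gripper_width: 0.0848
gripper_force: 0.0
```

```bash
python3 d.py 0.4650 0.2225 0.07 -0.04
python3 - <<'E'
from h import *
c=eyes.camera("wrist");cv2.imwrite("pics/w3.png",c["pixels"][:,:,::-1])
E
```

```text
t 24.05 d [0.0003 0.0021 0.1207] rot [ 0.0006 -0.0001  0.0024] w 0.0848 F [0.4 0.2 0.1]
```

View pics/w3.png

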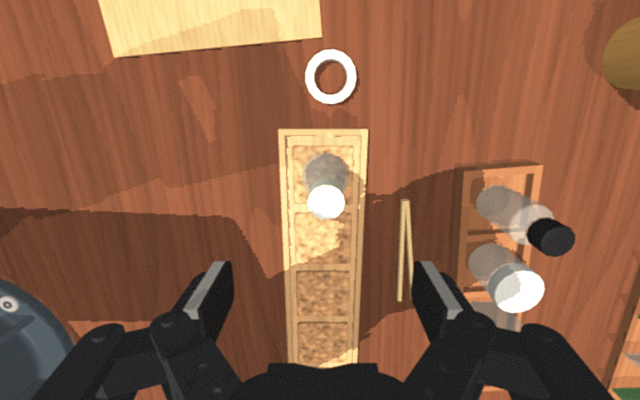

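The cone cap is at (326,202), about 2 mm right of the finger centre line, which agrees with the computed offset.

Scaled: 0.03 m is 0.6, 0.02 m is 0.4.

Call:
{"fn": "shift_gripper", "kwargs": {
  "plan": [
    [[0, 0.04, 0.4], [0, 0, 0]],
    [[0, 0, 0.6], [0, 0, 0]],
    [[0, 0, 0.6], [0, 0, 0]],
    [[0, 0, 0.4], [0, 0, 0]],
    [[0, 0, 0.28], [0, 0, 0]],
    [[0, 0, 0.12], [0, 0, 0]],
    [[0, 0, 0], [0, 0, 0]],
    [[0, 0, 0], [0, 0, 0]]
  ]
}}

```text
t: 24.9
position: [0.4651, 0.2222, 0.071]
eef_rot: [[0.04, 0.999, 0.001], [0.999, -0.04, 0.0], [0.0, 0.001, -1.0]]
force: [-0.2, -0.6, 0.2]
gripper_width: 0.0853
gripper_force: 0.0
```

Call:
{"fn": "shift_gripper", "kwargs": {
  "plan": [
    [[0, 0, 0], [0, 0, 0]],
    [[0, 0, 0], [0, 0, 0]],
    [[0, 0, 0], [0, 0, 0]],
    [[0, 0, 0], [0, 0, 0]],
    [[0, 0, 0], [0, 0, 0]],
    [[0, 0, 0], [0, 0, 0]],
    [[0, 0, 0], [0, 0, 0]],
    [[0, 0, 0], [0, 0, 0]]
  ],
  "finger_gap": 0.015,
  "grip_n": 30
}}

```text
t: 25.7
position: [0.4647, 0.2225, 0.0708]
eef_rot: [[0.04, 0.999, 0.001], [0.999, -0.04, 0.0], [0.0, 0.001, -1.0]]
force: [0.7, -1.2, 5.5]
gripper_width: 0.0294
gripper_force: 29.8
```

Call:
{"fn": "shift_gripper", "kwargs": {
  "plan": [
    [[0, 0, -0.2], [0, 0, 0]],
    [[0, 0, -0.4], [0, 0, 0]],
    [[0, 0, -0.6], [0, 0, 0]],
    [[0, 0, -0.6], [0, 0, 0]],
    [[0, 0, -0.6], [0, 0, 0]],
    [[0, 0, 0], [0, 0, 0]],
    [[0, 0, 0], [0, 0, 0]]
  ]
}}

```text
t: 26.4
position: [0.4642, 0.2223, 0.1906]
eef_rot: [[0.04, 0.999, 0.0], [0.999, -0.04, 0.0], [0.0, 0.0, -1.0]]
force: [0.8, 0.5, -2.0]
gripper_width: 0.0292
gripper_force: 30.1
```

```bash
python3 d.py 0.6595 -0.0369 0.191 0.0455
python3 - <<'E'
from h import *
c=eyes.camera("side");cv2.imwrite("pics/s2.png",cv2.resize(c["pixels"][160:380,200:460],None,fx=2.5,fy=2.5)[:,:,::-1])
E
```

```text
t 26.4 d [-0.2512  0.2056 -0.0004] rot [ 0.0002 -0.0001 -0.0856] w 0.0292 F [ 0.8  0.5 -2. ]
```

View pics/s2.png

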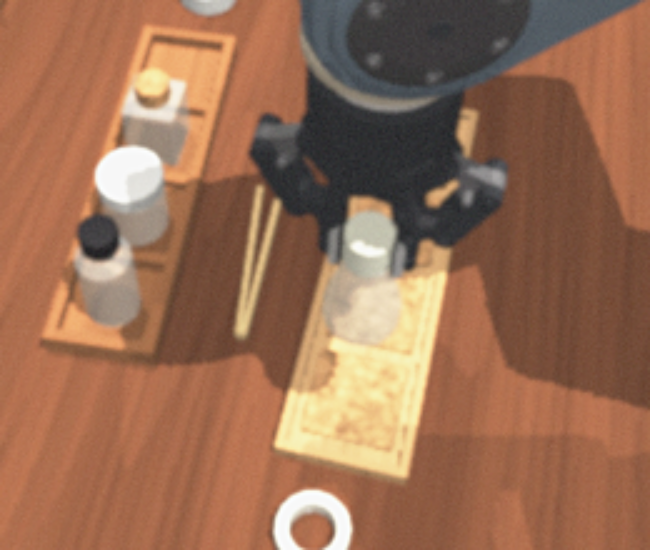

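The flask is held upright by its cap (crop (370,240)), and the other three stand in the rack. Move to the rightmost compartment.

Scaled: -0.037 m is -0.74, -0.03 m is -0.6.

Call:
{"fn": "shift_gripper", "kwargs": {
  "plan": [
    [[-0.4, 0.32, 0], [0, 0, 0]],
    [[-0.74, 0.6, 0], [0, 0, 0]],
    [[-0.74, 0.6, 0], [0, 0, 0]],
    [[-0.74, 0.6, 0], [0, 0, 0]],
    [[-0.74, 0.6, 0], [0, 0, 0]],
    [[-0.74, 0.6, 0], [0, 0, 0]],
    [[-0.6, 0.5, 0], [0, 0, 0]],
    [[-0.324, 0.292, 0], [0, 0, 0]]
  ]
}}

```text
t: 27.25
position: [0.6603, -0.0396, 0.1882]
eef_rot: [[0.042, 0.999, -0.003], [0.999, -0.042, 0.0], [-0.0, -0.003, -1.0]]
force: [0.0, 0.9, -2.1]
gripper_width: 0.0293
gripper_force: 30.1
```

Call:
{"fn": "shift_gripper", "kwargs": {
  "plan": [
    [[0, 0, 0], [0, 0, -0.8]],
    [[0, 0, 0], [0, 0, -0.912]],
    [[0, 0, 0], [0, 0, 0]],
    [[0, 0, 0], [0, 0, 0]]
  ]
}}

```text
t: 27.65
position: [0.6593, -0.0367, 0.1893]
eef_rot: [[-0.044, 0.999, -0.002], [0.999, 0.044, 0.0], [0.0, -0.002, -1.0]]
force: [-0.4, 0.4, -1.5]
gripper_width: 0.0289
gripper_force: 30.2
```

```bash
python3 d.py 0.6595 -0.0369 0.0688 0.0455
```

```text
t 27.65 d [-0.0002  0.0004  0.1205] rot [-0.002  -0.0003 -0.0012] w 0.0289 F [-0.4  0.4 -1.5]
```

Scaled: 0.03 m is 0.6, 0.02 m is 0.4.

Call:
{"fn": "shift_gripper", "kwargs": {
  "plan": [
    [[0, 0, 0.4], [0, 0, 0]],
    [[0, 0, 0.6], [0, 0, 0]],
    [[0, 0, 0.6], [0, 0, 0]],
    [[0, 0, 0.4], [0, 0, 0]],
    [[0, 0, 0.2], [0, 0, 0]],
    [[0, 0, 0.1], [0, 0, 0]],
    [[0, 0, 0.04], [0, 0, 0]],
    [[0, 0, 0], [0, 0, 0]]
  ]
}}

```text
t: 28.45
position: [0.6602, -0.0369, 0.0742]
eef_rot: [[-0.045, 0.999, 0.001], [0.999, 0.045, -0.0], [-0.0, 0.001, -1.0]]
force: [1.0, 1.2, -1.0]
gripper_width: 0.0291
gripper_force: 30.2
```

Call:
{"fn": "shift_gripper", "kwargs": {
  "plan": [
    [[0, 0, 0.02], [0, 0, 0]],
    [[0, 0, 0.02], [0, 0, 0]],
    [[0, 0, 0.02], [0, 0, 0]],
    [[0, 0, 0], [0, 0, 0]],
    [[0, 0, 0], [0, 0, 0]]
  ]
}}

```text
t: 28.95
position: [0.6598, -0.0369, 0.0706]
eef_rot: [[-0.045, 0.999, 0.0], [0.999, 0.045, 0.0], [0.0, 0.0, -1.0]]
force: [-0.0, 0.5, -1.6]
gripper_width: 0.0288
gripper_force: 30.2
```

Units first: shifts go in shares of 50 mm and turns go in units of 0.05 rad. So 0.001 m is 0.02, 0.0009 m is 0.018.

Call:
{"fn": "shift_gripper", "kwargs": {
  "plan": [
    [[0, 0, 0.02], [0, 0, 0]],
    [[0, 0, 0.018], [0, 0, 0]],
    [[0, 0, 0], [0, 0, 0]],
    [[0, 0, 0], [0, 0, 0]]
  ]
}}

```text
t: 29.35
position: [0.66, -0.0369, 0.0688]
eef_rot: [[-0.045, 0.999, 0.0], [0.999, 0.045, -0.0], [-0.0, 0.0, -1.0]]
force: [-0.1, 0.1, 2.9]
gripper_width: 0.0289
gripper_force: 30.3
```

Call:
{"fn": "shift_gripper", "kwargs": {
  "plan": [
    [[0, 0, 0], [0, 0, 0]],
    [[0, 0, 0], [0, 0, 0]],
    [[0, 0, 0], [0, 0, 0]],
    [[0, 0, 0], [0, 0, 0]],
    [[0, 0, 0], [0, 0, 0]],
    [[0, 0, 0], [0, 0, 0]]
  ],
  "finger_gap": 0.085
}}

```text
t: 29.95
position: [0.6598, -0.0369, 0.0686]
eef_rot: [[-0.045, 0.999, -0.0], [0.999, 0.045, 0.0], [0.0, -0.0, -1.0]]
force: [0.5, 0.1, 0.7]
gripper_width: 0.0848
gripper_force: 0.0
```

Call:
{"fn": "shift_gripper", "kwargs": {
  "plan": [
    [[0, 0, -0.2], [0, 0, 0]],
    [[0, 0, -0.6], [0, 0, 0]],
    [[0, 0, -0.8], [0, 0, 0]],
    [[0, 0, -0.8], [0, 0, 0]],
    [[0, 0, -0.4], [0, 0, 0]],
    [[0, 0, 0], [0, 0, 0]]
  ]
}}

```text
t: 30.55
position: [0.6612, -0.037, 0.213]
eef_rot: [[-0.046, 0.999, 0.006], [0.999, 0.046, -0.001], [-0.001, 0.006, -1.0]]
force: [-0.6, -0.2, 0.7]
gripper_width: 0.085
gripper_force: 0.0
```

Call:
{"fn": "shift_gripper", "kwargs": {
  "plan": [
    [[-0.8, -0.6, 0], [0, 0, 0]],
    [[-0.8, -0.6, 0], [0, 0, 0]],
    [[-0.8, -0.6, 0], [0, 0, 0]],
    [[-0.8, -0.6, 0], [0, 0, 0]],
    [[-0.8, -0.6, 0], [0, 0, 0]],
    [[-0.8, -0.6, 0], [0, 0, 0]],
    [[0, 0, 0], [0, 0, 0]],
    [[0, 0, 0], [0, 0, 0]]
  ]
}}

```text
t: 31.35
position: [0.4901, -0.2854, 0.2081]
eef_rot: [[-0.043, 0.999, -0.001], [0.999, 0.043, 0.001], [0.001, -0.001, -1.0]]
force: [0.4, 0.7, -0.5]
gripper_width: 0.0848
gripper_force: 0.0
```

```bash
python3 - <<'E'
from h import *
c=eyes.camera("top");im=c["pixels"];cv2.imwrite("pics/t3.png",cv2.resize(im[80:300,100:370],None,fx=2.7,fy=2.7)[:,:,::-1])
H,S,V=[a.astype(int) for a in cv2.split(cv2.cvtColor(im,cv2.COLOR_RGB2HSV))]
b=np.array([.6544,.074]);a=.0455
for n,m,roi,z in [("slim",V<75,(145,100,182,135),.108),("squat",(S<40)&(V>150),(195,95,245,160),.070),("cone",(S<40)&(V>150),(295,90,345,160),.098)]:
    k=big(m,roi);(x,y),R=cv2.minEnclosingCircle(np.float32(ray(c,k,z)*1000));d=np.array([x,y])/1000-b
    print(n,round(R,1),"in rack",np.round([np.cos(a)*d[0]+np.sin(a)*d[1],-np.sin(a)*d[0]+np.cos(a)*d[1]],4))
E
```

```text
slim 15.9 in rack [-0.0031  0.109 ]
squat 24.3 in rack [-0.0007  0.0377]
cone 14.4 in rack [ 0.0004 -0.1102]
```

View pics/t3.png

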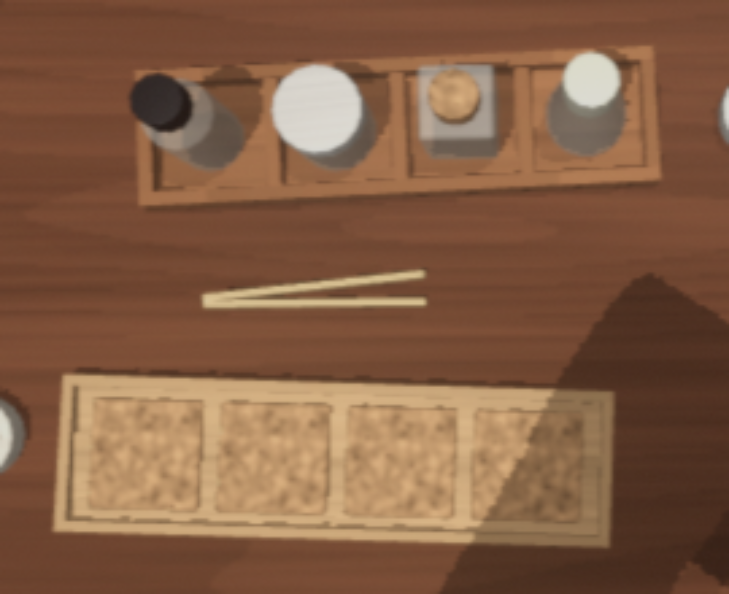

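All four jars stand upright and centred in their compartments. From left to right they are slim, squat, square and cone, the reverse of the tray order.

```bash
python3 -c "
from plant import bot, eyes, probe_bus
print(bot.sign_off())"
```

```text
the job is handed in; nothing more can be done
None
```

All four jars stand upright in the rack in reverse order (slim, squat, square, cone from the left), released with the arm clear, and I handed the job in at about 31 s; no verdict was returned.

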